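# Line up the stamping dies by size on the die rail

## Task

Put the four black stamping dies back on the die rail in order of size: the smallest on the pad next to the red plug, then each next larger one, so that the largest ends up on the pad farthest from the red plug. The die in the aluminium keeper has to be lifted straight up out from between its corner posts. Stand each die upright in the middle of its own pad and let go of them all.

Things in the scene. Friction and masses are not known exactly. Their poses are not given: they have to be found in the camera images.
- small_die: smallest die: black steel block 30 x 30 mm, 28 mm high, a small bright disc on its top, loose on the bench in front of the rail. Weighs about 0.15 kg. Origin: centre of its underside; z up, x and y square to its sides.
- medium_die: second smallest die: black steel block 41 mm (x) x 43 mm (y), 38 mm high, loose on the bench in front of the rail. About 0.35 kg. Origin: centre of its underside; z up, x and y square to its sides.
- kept_die: third die in size, second largest: black steel block 52 mm (x) x 57 mm (y), 52 mm high; at the start it always stands in the aluminium keeper. About 0.5 kg. Origin: centre of its underside; z up, x and y square to its sides.
- large_die: largest die: black steel block 61 x 61 mm, 56 mm high, loose on the bench in front of the rail. About 0.6 kg. Origin: centre of its underside; z up, x and y square to its sides.
- pad_1: first (leftmost) of four tan cork pads in a straight row, 85 mm apart, counted from the robot's left: flat, 64 x 64 x 3 mm, fixed on the dark wooden rail board (424 mm along y, 76 along x, 8 thick). Origin: centre of the pad's underside, 8 mm above the bench; its top, where a die stands, is 11 mm above the bench. x across the rail, away from the robot; y along the row, to the robot's left
- pad_2: second of four tan cork pads in a straight row, 85 mm apart, counted from the robot's left: flat, 64 x 64 x 3 mm, fixed on the dark wooden rail board (424 mm along y, 76 along x, 8 thick). Origin: centre of the pad's underside, 8 mm above the bench; its top, where a die stands, is 11 mm above the bench. x across the rail, away from the robot; y along the row, to the robot's left
- pad_3: third of four tan cork pads in a straight row, 85 mm apart, counted from the robot's left: flat, 64 x 64 x 3 mm, fixed on the dark wooden rail board (424 mm along y, 76 along x, 8 thick). Origin: centre of the pad's underside, 8 mm above the bench; its top, where a die stands, is 11 mm above the bench. x across the rail, away from the robot; y along the row, to the robot's left
- pad_4: fourth (rightmost) of four tan cork pads in a straight row, 85 mm apart, counted from the robot's left: flat, 64 x 64 x 3 mm, fixed on the dark wooden rail board (424 mm along y, 76 along x, 8 thick). Origin: centre of the pad's underside, 8 mm above the bench; its top, where a die stands, is 11 mm above the bench. x across the rail, away from the robot; y along the row, to the robot's left
- red_plug: fixed red plastic disc, 26 mm diameter, 8 mm high, on the left or the right end of the rail board, 62.5 mm beyond the centre of the nearest pad (top 16 mm above the bench); it marks where the row starts. A white plug of the same shape is on the other end. Origin: centre of its underside
- keeper: fixed aluminium base plate 70 x 75 mm, 4 mm thick, to the robot's left, with four L-shaped corner posts ending 24 mm above the bench, which hold kept_die with 2.5 mm play; open at the top. kept_die stands on the plate, turned like it: underside 4 mm, top 56 mm above the bench, upper 32 mm clear of the posts. Origin: centre of underside; x across kept_die's 52 mm, y across its 57 mm
Mind the look-alikes: they are no part of the job. Leave any orange or yellow look-alike of the small_die alone.

How it is judged:
By the outcome, as a careful person would: the job done as asked, in the order asked, and still so for the second after the job is handed in, with the robot touching nothing.
It also fails if it takes over 112 s, if anything falls off the work surface, if the arm or the gripper's body presses on something with over 40 N, if the wrist force passes 120 N, or if a joint passes its speed limit or range.

## Robot

A 6-joint arm with a two-finger parallel gripper is mounted at the origin on a cart in front of the work surface, level with it; the furniture and walls round the work are solid. World frame = base frame: x ahead of the robot, y to its left, z up, the work surface at z = 0. Lengths are in mm, angles in rad, forces in N, time in s.
With the tool pointing down it reaches from about 275 to 750 mm from the base axis. Payload 10.2 kg.
Tool frame: the origin (TCP) lies on the centre line of the jaws, within the pads' length; the fingertips stand 19 mm ahead of it and the grasp point (between the pads) is the TCP; z points along the fingers, y is the line along which they close (so a half turn about z gives the same grasp; the last joint's range is limited). The gripper opens to 85 mm and grips with 20 to 120 N. Pads are 22 mm wide; open, the fingers measure 114 mm over their backs; the gripper's body (76 mm by 85 mm) begins 54 mm behind the grasp point. The pads swing forward as they close: fully open they stand 13 mm farther back than shut.
Start: joints at [1.107, 0.313, 1.498, -0, 1.331, -0.223], TCP at [125.214, 509.855, 250.294] pointing down, gripper open.
Joint ranges: [-2.94, 2.94], [-0.97, 2.17], [0.19, 2.56], [-1.23, 4.37], [0.02, 3.11], [-2.88, 2.88]. Speed limits (rad/s): [2.39, 2.39, 3.01, 3.14, 3.14, 3.14].

## Interface

Orientations are given as a unit quaternion [w, x, y, z].
In Python, from rig import sense, capture, finish_job, regions_of, mark_of gives the robot as it stands.
- The arm moves only by the tool jog_arm, never from a script. Its argument "series" is text: rows parted by semicolons, each of 7 numbers parted by spaces: the shift along the tool's x, y, z in units of 0.4 m (1.0 is 0.4 m), then the turn, a rotation vector about the tool's x, y, z in units of pi/2 rad (1.0 is pi/2 rad), then the opening, from -1 (shut) to 1 (fully open). A call has 1 to 20 rows; each row is the pose to reach, as a shift and turn from the pose commanded when the call began, along the tool's axes at that moment; what a row does not reach only later rows make up. A row lasts 1/8 s, in which the tool goes at most 62.5 mm and 10.7 degrees, less where a joint would pass 70% of its speed; a pose out of reach is approached as far as the arm can. A call with a number of a shift or a turn outside -1 to 1 is refused whole. A call with a gripper value outside its range is refused whole. The fingers move at their own pace and stop on an object; "grip_force" is the grip in N (left out, the last holds). Time passes only in rows, so rows that repeat a pose let the fingers close. It gives the time, the measured TCP pose, the force, the opening and the grip force at its end, in the units of the state.
- sense(): the state, without advancing time (a new reading comes with each control period).
- capture(name): name is "scene" or "top"; returns a dict with "img" (384x512x3 uint8, red, green, blue), "intrinsics" (3x3 intrinsics, pixels), "R" (3x3) and "t" (3): a world point X has camera coordinates R X + t. Camera axes: x right, y down, z forward; pixel columns grow to the right and rows downward; lengths in mm; the calibration is good to about 2 mm. A picture is of the moment at which its call begins. There is no depth.
- finish_job(): hands the job in; it is judged then, once.
Trained networks look in a picture, given as the dict that the camera call returned (one of the last four; its "shot" number tells which), for a name from the list of things; names that differ only in an ending like _2 or _b are one class to them, and where a whole thing is asked for, a point or a joint stands for the part that bears it (a point fixed in the world has none). Each returns a list of dicts, best first, with "confidence" (0 to 1); they miss things now and then, are a little off and sometimes report something else, mostly with a low value. They report only what shows in the picture. A call takes as long as a camera call. They do not tell look-alikes from the thing itself.
- regions_of(label, picture): "region" (384x512 bool, what is visible of it) and "point" ([row, column] in pixels, amid what is visible of it).
- mark_of(label, picture): "point" ([row, column] in pixels: a listed point, or the origin of a listed thing).
The state is a dict: "time_s": time; "joints": joint angles; "dq": joint speeds; "tau": joint torques, N m; "eef_pos": TCP position; "ee_rot": TCP orientation; "force": force on the tool from outside, world axes, zero at the start; "wrist_torque": the same for the moment, N m; "grip_width": opening from 0.0 (shut) to 1.0 (fully open); "grip_force": force on a finger pad.
Only numpy, scipy, OpenCV 4.12 (cv2) and the standard library are available. Lean on these libraries where they do the work, as an engineer would, in place of code of your own. Each camera call takes 0.05 s, during which the arm holds its last target. There are 200 camera calls.

## Working session

There is one attempt and no reset: what is moved stays moved. The work goes in short steps, Python scripts to look and compute and a tool call to move; the robot and the scene stay as the last step left them, time stands still between calls to the robot, and variables do not carry over. Pictures are saved under pics/ and viewed, at most 14 in all, crops included, and the job is handed in when it is done.

Besides the shell and the picture viewer there is one more tool, called after ">>>" as a command line: name --argument value ..., lists and objects as JSON in quotes. jog_arm: Moves the arm, as the interface text tells. Shifts and turns lie within -1 to 1; 1 stands for 0.4 m of shift or pi/2 rad of turn. Its arguments: {"type":"object","properties":{"series":{"type":"string"},"grip_force":{"type":"number"}},"required":["series"]}

```bash
mkdir -p pics; ls; python3 - <<'E'
from rig import *
import cv2,numpy as np
s=sense();print({k:np.round(v,3).tolist() for k,v in s.items()})
for n in("scene","top"):
    c=capture(n);cv2.imwrite(f"pics/{n}0.png",c["img"][:,:,::-1])
    print(n,np.round(c["intrinsics"],1).tolist(),np.round(c["R"],3).tolist(),np.round(c["t"],1).tolist())
    for l in"small_die medium_die kept_die large_die pad_1 red_plug keeper".split():
        m=mark_of(l,c);r=regions_of(l,c)
        print(l,[(np.round(a["point"]).tolist(),round(a["confidence"],2)) for a in m],[(np.round(a["point"]).tolist(),round(a["confidence"],2),int(a["region"].sum())) for a in r])
E
```

```text
pics
{'time_s': 0.0, 'joints': [1.107, 0.313, 1.498, -0.0, 1.331, -0.223], 'dq': [0.001, -0.001, -0.002, 0.001, 0.001, -0.0], 'tau': [0.002, -41.227, -25.974, -0.0, 0.004, 0.0], 'eef_pos': [125.098, 509.632, 249.726], 'ee_rot': [-0.0, 0.12, 0.993, -0.001], 'force': [-0.045, -0.487, 0.112], 'wrist_torque': [0.049, 0.026, -0.019], 'grip_force': 0.0, 'grip_width': 1.004}
scene [[487.5, 0.0, 263.4], [0.0, 487.5, 190.2], [0.0, 0.0, 1.0]] [[0.532, -0.847, 0.016], [-0.573, -0.373, -0.729], [0.624, 0.379, -0.684]] [-302.3, 332.7, 860.6]
small_die [([226.0, 272.0], 0.76), ([218.0, 248.0], 0.62), ([244.0, 303.0], 0.57)] [([213.0, 246.0], 0.81, 280), ([242.0, 303.0], 0.66, 266), ([224.0, 274.0], 0.61, 247)]
medium_die [([202.0, 215.0], 0.79)] [([197.0, 217.0], 0.79, 355)]
kept_die [([159.0, 162.0], 0.94), ([227.0, 373.0], 0.37)] [([152.0, 160.0], 0.91, 553)]
large_die [([267.0, 348.0], 0.82)] [([259.0, 351.0], 0.67, 970), ([197.0, 214.0], 0.31, 360)]
pad_1 [([201.0, 311.0], 0.92), ([187.0, 276.0], 0.74), ([225.0, 377.0], 0.62), ([215.0, 341.0], 0.59)] [([201.0, 310.0], 0.95, 473), ([226.0, 374.
[... 371 characters left out ...]
 [([216.0, 256.0], 0.51), ([221.0, 307.0], 0.44), ([215.0, 276.0], 0.41)] [([217.0, 255.0], 0.67, 97), ([220.0, 281.0], 0.65, 108), ([220.0, 308.0], 0.52, 104)]
medium_die [([219.0, 222.0], 0.54)] [([217.0, 222.0], 0.56, 161)]
kept_die [([203.0, 149.0], 0.57)] [([204.0, 148.0], 0.73, 393)]
large_die [([217.0, 340.0], 0.57)] [([218.0, 343.0], 0.91, 420)]
pad_1 [([176.0, 288.0], 0.94), ([175.0, 314.0], 0.84), ([174.0, 255.0], 0.75), ([176.0, 340.0], 0.7)] [([176.0, 341.0], 0.91, 419), ([177.0, 313.0], 0.9, 365), ([175.0, 287.0], 0.65, 421), ([176.0, 258.0], 0.57, 451)]
red_plug [([181.0, 238.0], 0.55), ([205.0, 151.0], 0.37)] [([181.0, 242.0], 0.56, 59)]
keeper [] [([211.0, 158.0], 0.76, 169)]
```

```bash
python3 - <<'E'
import cv2
a=cv2.imread("pics/scene0.png");b=cv2.imread("pics/top0.png")
cv2.imwrite("pics/s1.png",cv2.resize(a[120:300,130:396],None,fx=3,fy=3,interpolation=cv2.INTER_CUBIC))
cv2.imwrite("pics/t1.png",cv2.resize(b[150:250,120:370],None,fx=3.2,fy=3.2,interpolation=cv2.INTER_CUBIC))
E
```

```text
(no output)
```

View pics/s1.png

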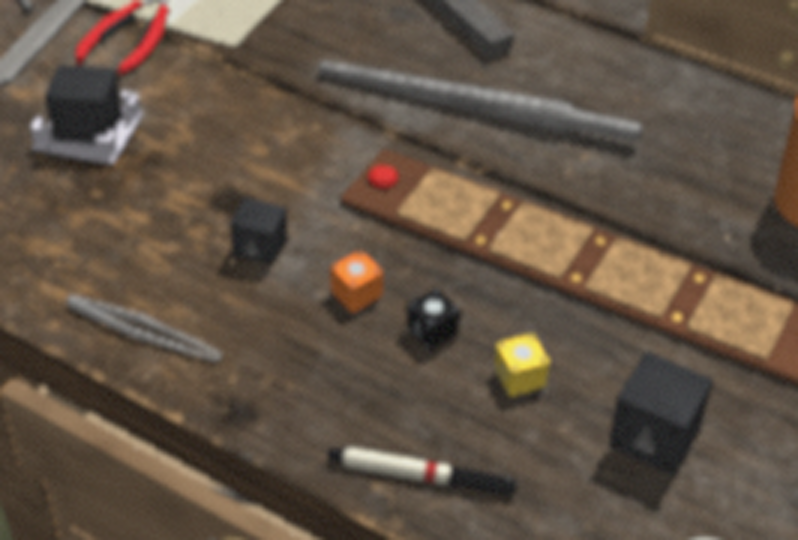

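View pics/t1.png

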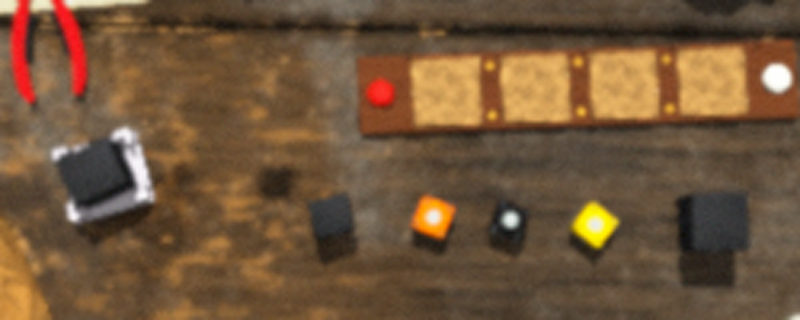

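The red plug is at the left end (crop 380,92), so the order is small→pad_1, medium→pad_2, kept→pad_3, large→pad_4. The candidates for small_die in the scene picture are orange (213,246), black with a bright disc (224,274) and yellow (242,303). The black one fits the description, and the enlarged crop shows this at (432,315). Next I fit the box models to the masks in both views.

```bash
cat > h.py <<'E'
from rig import *
import cv2,numpy as np
from scipy.optimize import minimize
from scipy.spatial.transform import Rotation as Ro
DIM={"small_die":(30,30,28),"medium_die":(41,43,38),"kept_die":(52,57,52),"large_die":(61,61,56),"pad":(64,64,3),"rail":(76,424,8)}
def proj(c,P):
    q=(np.asarray(P)@c["R"].T+c["t"])@c["intrinsics"].T
    return q[:,:2]/q[:,2:]
def box(dim,x,y,z,a):
    u=np.array([[i,j,k] for i in(-.5,.5) for j in(-.5,.5) for k in(0,1)])*dim
    R=np.array([[np.cos(a),-np.sin(a)],[np.sin(a),np.cos(a)]])
    return np.c_[u[:,:2]@R.T+[x,y],u[:,2]+z]
def ray(c,px,z):
    d=c["R"].T@np.linalg.inv(c["intrinsics"])@[px[0],px[1],1];o=-c["R"].T@c["t"]
    return (o+d*(z-o[2])/d[2])[:2]
K=8
def poly(c,P,off):
    h=cv2.convexHull(((proj(c,P)-off+.5)*K-.5).astype(np.float32))
    return h[:,0]
def cost(c,Ps,m,off,sh):
    im=np.zeros((sh[0]*K,sh[1]*K),np.uint8)
    for P in Ps: cv2.fillConvexPoly(im,np.round(poly(c,P,off)*16).astype(np.int32),255,shift=4)
    f=cv2.resize(im,(sh[1],sh[0]),interpolation=cv2.INTER_AREA)/255.
    return np.abs(f-m).sum()/m.sum()
def fit(cs,masks,build,x0s,steps):
    best=None
    pre=[]
    for c,m in zip(cs,masks):
        r,q=np.where(m);r0,r1,q0,q1=r.min()-8,r.max()+9,q.min()-8,q.max()+9
        r0,q0=max(r0,0),max(q0,0)
        pre.append((c,m[r0:r1,q0:q1].astype(float),np.array([q0,r0]),m[r0:r1,q0:q1].shape))
    F=lambda p:sum(cost(c,build(p),m,o,s) for c,m,o,s in pre)
    for x0 in x0s:
        x0=np.array(x0,float);S=np.vstack([x0]+[x0+np.eye(len(x0))[i]*steps[i] for i in range(len(x0))])
        r=minimize(F,x0,method="Nelder-Mead",options=dict(initial_simplex=S,maxiter=300,xatol=.02,fatol=1e-4))
        if best is None or r.fun<best.fun: best=r
    return best
def draw(c,img,Ps,off,s,col=(0,255,0)):
    for P in Ps:
        h=cv2.convexHull(((proj(c,P)-off+.5)*s-.5).astype(np.float32))
        cv2.polylines(img,[np.round(h*8).astype(np.int32)],True,col,1,cv2.LINE_AA,3)
def go(x,y,z,a):
    """shift and turn units to world target; a = world heading (deg) of tool y"""
    s=sense();w=s["ee_rot"];R=Ro.from_quat([w[1],w[2],w[3],w[0]])
    cur=np.degrees(np.arctan2(*R.as_matrix()[[1,0],[1,1]]))
    a=cur+(a-cur+90)%180-90;ar=np.radians(a)
    ty=np.array([np.cos(ar),np.sin(ar),0]);tz=np.array([0,0,-1.]);tx=np.cross(ty,tz)
    T=Ro.from_matrix(np.c_[tx,ty,tz])
    d=R.inv().apply(np.array([x,y,z])-s["eef_pos"])/400;t=(R.inv()*T).as_rotvec()/(np.pi/2)
    j=s["joints"][5]-np.radians(a-cur)+(np.arctan2(y,x)-s["joints"][0])
    print("shift",np.round(d,4),"turn",np.round(t,4),"rows>=",round(max(np.linalg.norm(d)*400/62.5,np.linalg.norm(t)*90/10.7),1),"j6~",round(j,2))
E
cat > m.py <<'E'
from h import *
import json
cs=[capture("scene"),capture("top")]
out={}
def pick(l,c,near):
    r=[a for a in regions_of(l,c) if np.hypot(*(np.array(a["point"])-near))<12]
    return r[0]["region"]
near={"small_die":[(224,274),(217,279)],"medium_die":[(197,217),(217,222)],"kept_die":[(152,160),(204,148)],"large_die":[(259,351),(218,343)]}
for l,n in near.items():
    ms=[pick(l,c,q) for c,q in zip(cs,n)]
    z=4 if l=="kept_die" else 0
    x,y=ray(cs[1],n[1][::-1],DIM[l][2])
    for free in(0,1):
        b=(lambda p:[box(DIM[l],p[0],p[1],p[3] if free else z,p[2])])
        r=fit(cs,ms,b,[[x,y,a]+[z]*free for a in(0,.4,.8,1.2)],[8,8,.3]+[8]*free)
        print(l,"zfree" if free else "",np.round(r.x,2),"deg",round(np.degrees(r.x[2])%180,1),"cost",round(r.fun,3))
        if not free: out[l]=[r.x[0],r.x[1],z,r.x[2]]
ms=[]
for c in cs:
    m=np.zeros((384,512),bool)
    R=[a for a in regions_of("pad_1",c) if a["confidence"]>.5]; print(len(R))
    for a in R: m|=a["region"]
    ms.append(m)
def row(p,z):
    e=np.array([-np.sin(p[2]),np.cos(p[2])])
    return [box(DIM["pad"],*(np.array(p[:2])+e*85*k),z,p[2]) for k in(1.5,.5,-.5,-1.5)]
x,y=ray(cs[1],(299,176),11)
for free in(0,1):
    r=fit(cs,ms,lambda p:row(p,p[3] if free else 8),[[x,y,a]+[8]*free for a in(0,.1)],[8,8,.1]+[8]*free)
    print("row",np.round(r.x,3),r.fun)
    if not free: out["row"]=r.x.tolist()
json.dump(out,open("p.json","w"))
for c,(r0,r1,q0,q1),s,n in((cs[0],(120,300,130,396),3,"s2"),(cs[1],(150,250,120,370),3.2,"t2")):
    im=cv2.resize(c["img"][r0:r1,q0:q1,::-1],None,fx=s,fy=s,interpolation=cv2.INTER_CUBIC)
    im=cv2.convertScaleAbs(im,alpha=1.5)
    draw(c,im,[box(DIM[l],*out[l]) for l in near]+row(out["row"],8),np.array([q0,r0]),s)
    cv2.imwrite(f"pics/{n}.png",im)
E
python3 m.py
```

```text
small_die  [474.33 -85.48   1.2 ] deg 68.8 cost 0.264
small_die zfree [ 4.746e+02 -8.557e+01  1.190e+00 -1.100e-01] deg 68.1 cost 0.264
medium_die  [475.45  77.82   2.18] deg 125.1 cost 0.664
medium_die zfree [475.6   78.2    2.17  -3.65] deg 124.4 cost 0.656Traceback (most recent call last):
  File "m.py", line 10, in <module>
    ms=[pick(l,c,q) for c,q in zip(cs,n)]
        ~~~~^^^^^^^
  File "m.py", line 7, in pick
    return r[0]["region"]
           ~^^^
IndexError: list index out of range
```

```bash
python3 - <<'E'
s=open("m.py").read()
s=s.replace('''cs=[capture("scene"),capture("top")]
''','''cs=[];REG=[]
for n in("scene","top"):
    d={}
    for k in range(5):
        c=capture(n)
        for l in("small_die","medium_die","kept_die","large_die","pad_1"): d.setdefault(l,[]).append(regions_of(l,c))
    cs.append(c);REG.append(d)
''')
i=s.index("def pick");j=s.index("near=")
s=s[:i]+'''def pick(l,c,near):
    M=[]
    for R in REG[c is cs[1]][l]:
        M+=[a["region"] for a in R if np.hypot(*(np.array(a["point"])-near))<12][:1]
    print(l,[int(m.sum()) for m in M])
    return np.mean(M,0)>=.5
'''+s[j:]
i=s.index("    m=np.zeros");j=s.index("    ms.append(m)")
s=s[:i]+'''    M=[np.any([a["region"] for a in R if a["confidence"]>.5],0) for R in REG[c is cs[1]]["pad_1"]]
    print([int(m.sum()) for m in M]); m=np.mean(M,0)>.5
'''+s[j:]
open("m.py","w").write(s)
E
python3 m.py
```

```text
small_die [269, 253, 241, 276, 274]
small_die [98, 106, 83, 129]
small_die  [474.02 -86.11   1.18] deg 67.4 cost 0.28
small_die zfree [473.8  -86.31   1.19   0.65] deg 68.3 cost 0.28
medium_die [358, 362, 374, 341]
medium_die [140, 122, 157, 151, 147]
medium_die  [476.78  78.2    0.57] deg 32.7 cost 0.727
medium_die zfree [477.21  78.15   0.57  -0.75] deg 32.9 cost 0.726
kept_die [528, 554, 568, 586, 545]
kept_die [397, 340, 414]
kept_die  [514.42 293.14   0.65] deg 37.3 cost 0.466
kept_die zfree [515.31 294.53   0.65  -0.62] deg 37.5 cost 0.457
large_die [923, 930, 943, 911, 971]
large_die [376, 425, 432, 389, 372]
large_die  [ 474.3  -274.54    1.8 ] deg 103.3 cost 0.647
large_die zfree [ 4.7462e+02 -2.7429e+02  2.3000e-01 -4.9800e+00] deg 13.1 cost 0.633
[2047, 2073, 2084, 1991, 2037]
[1714, 1728, 1228, 1735, 1248]
row [ 6.03425e+02 -1.54108e+02  5.30000e-02] 0.1532960280190006
row [ 6.03495e+02 -1.54126e+02  5.20000e-02  7.71400e+00] 0.15259268116095945
```

```bash
python3 - <<'E'
import cv2,numpy as np
a=cv2.imread("pics/s2.png");b=cv2.imread("pics/t2.png")
cv2.imwrite("pics/v1.png",np.vstack([a[40:480],cv2.resize(b,(a.shape[1],160))])[:600])
E
```

```text
(no output)
```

View pics/s2.png

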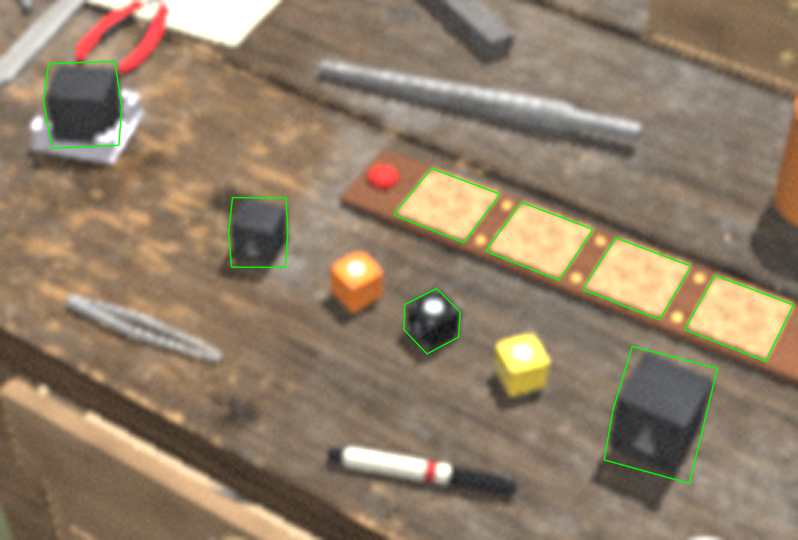

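View pics/t2.png

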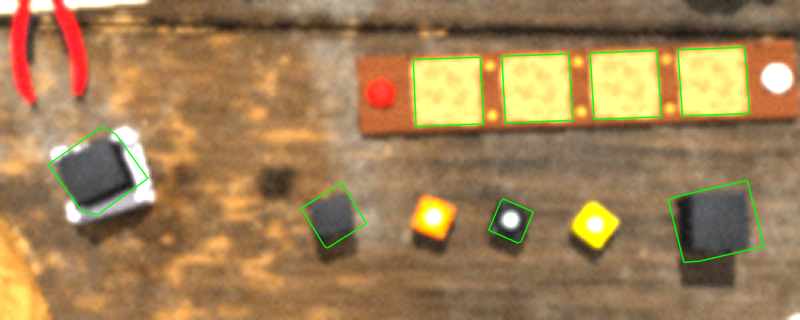

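The pads fit well. The medium, kept and large dies look smaller than their stated boxes, so I'll enlarge them.

```bash
python3 - <<'E'
import cv2,numpy as np
a=cv2.imread("pics/scene0.png");b=cv2.imread("pics/top0.png")
T=[]
for im,s,cc in((a,34,[(197,217),(152,162),(261,350),(225,274)]),(b,20,[(218,223),(206,150),(219,342),(218,279)])):
    T.append(np.hstack([cv2.resize((255*(im[r-s:r+s,q-s:q+s]/255.)**.55).astype(np.uint8),(200,200),interpolation=cv2.INTER_LANCZOS4) for r,q in cc]))
cv2.imwrite("pics/z.png",np.vstack(T))
E
```

```text
(no output)
```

View pics/z.png

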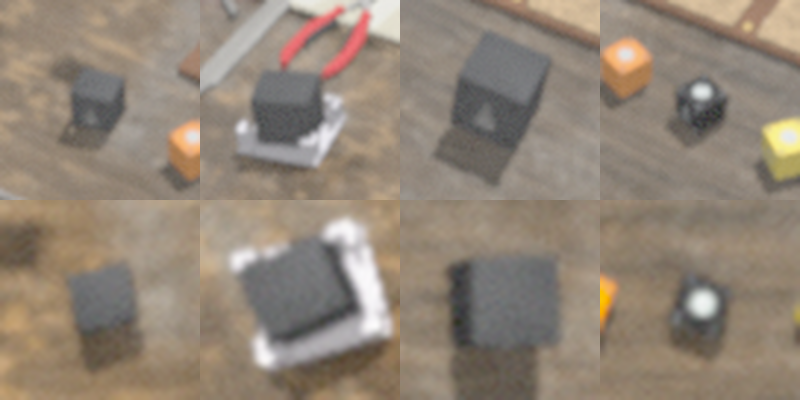

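```bash
python3 - <<'E'
s=open("m.py").read()
i=s.index("    for free in(0,1):\n        b=");j=s.index("ms=[]\nfor c in cs:")
s=s[:i]+'''    D=DIM[l]
    b=(lambda p:[box((p[3],p[3]*D[1]/D[0],p[4]),p[0],p[1],z,p[2])])
    for ang in (None,):
        r=fit(cs,ms,b,[[x,y,a,D[0]*.9,D[2]*.9] for a in(0,.4,.8,1.2)],[8,8,.3,4,4])
        print(l,np.round(r.x,2),"deg",round(np.degrees(r.x[2])%90,1),"cost",round(r.fun,3))
    for k,m in enumerate(ms):
        h=cv2.findContours(m.astype(np.uint8),0,2)[0]; CN.append((k,max(h,key=len)))
    out[l]=[r.x[0],r.x[1],z,r.x[2]];BX[l]=b(r.x)[0]
'''+s[j:]
s=s.replace("out={}","out={};CN=[];BX={}").replace("[box(DIM[l],*out[l]) for l in near]","list(BX.values())")
s=s.replace('    cv2.imwrite(','''    for k,h in CN:
        if cs[k] is c: cv2.polylines(im,[np.round(((h[:,0]-[q0,r0]+.5)*s-.5)).astype(np.int32)],True,(0,0,255),1)
    cv2.imwrite(''').replace('"s2"','"s3"').replace('"t2"','"t3"')
open("m2.py","w").write(s)
E
python3 m2.py
python3 - <<'E'
import cv2
a=cv2.imread("pics/s3.png")
E
```

```text
small_die [249, 281, 245, 270, 264]
small_die [129, 97, 110, 100]
small_die [474.28 -86.26   1.19  28.59  27.71] deg 68.0 cost 0.241
medium_die [393, 345, 346, 353]
medium_die [118, 144, 157, 153, 182]
medium_die [4.7593e+02 7.8580e+01 2.6000e-01 3.3060e+01 3.7550e+01] deg 14.7 cost 0.201
kept_die [573, 573, 581, 574, 559]
kept_die [395, 391, 370, 411]
kept_die [5.1325e+02 2.9310e+02 4.4000e-01 4.5450e+01 4.9650e+01] deg 25.0 cost 0.177
large_die [940, 996, 965, 902, 924]
large_die [419, 407, 419, 402, 398]
large_die [ 4.7430e+02 -2.7398e+02  3.0000e-02  5.1140e+01  5.4870e+01] deg 1.5 cost 0.126
[1638, 1553, 2006, 2008, 1527]
[1868, 1710, 1702, 1651, 1770]
row [ 6.03203e+02 -1.54089e+02  5.40000e-02] 0.1632765843958528
row [ 6.03661e+02 -1.54103e+02  5.30000e-02  7.10600e+00] 0.1624866679739625
```

View pics/s3.png

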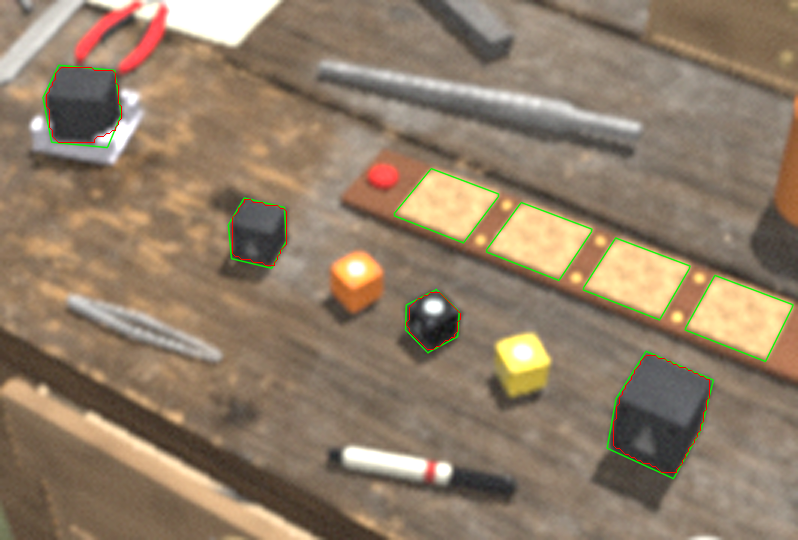

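View pics/t3.png

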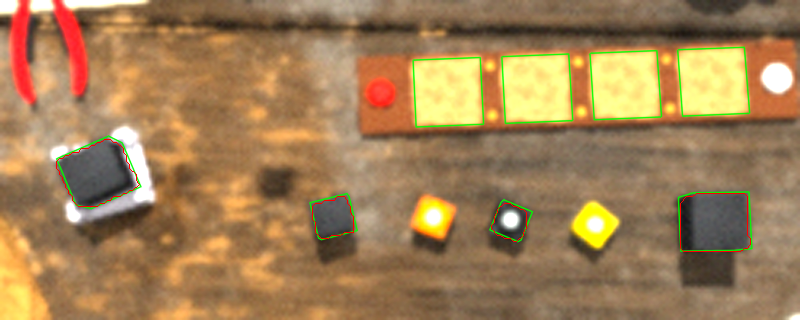

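The free-size fits match in both views: medium about 33, kept about 45x50 and large about 51 mm, with heights agreeing with the text. The keeper's turn is still uncertain, so I'll enlarge it now, and work out the first moves for the small die.

```bash
python3 - <<'E'
from h import *
a=cv2.imread("pics/scene0.png");b=cv2.imread("pics/top0.png")
f=lambda im,r,q,s:cv2.resize((255*(im[r-s:r+s,q-s:q+s]/255.)**.7).astype(np.uint8),(400,400),interpolation=cv2.INTER_CUBIC)
cv2.imwrite("pics/k.png",np.hstack([f(a,155,162,28),f(b,206,150,20)]))
go(474,-86,100,68);go(474,-86,100,-22)
e=np.array([-np.sin(.0535),np.cos(.0535)])
for k in(1.5,.5,-.5,-1.5):print(np.round(np.array([603.3,-154.1])+e*85*k,1))
E
```

```text
shift [-1.2021 -1.2387  0.3757] turn [-0.     -0.      0.0912] rows>= 11.3 j6~ -1.37
shift [-1.2021 -1.2387  0.3757] turn [-0.     -0.     -0.9088] rows>= 11.3 j6~ -2.94
[596.5 -26.8]
[ 601.  -111.7]
[ 605.6 -196.5]
[ 610.1 -281.4]
```

View pics/k.png

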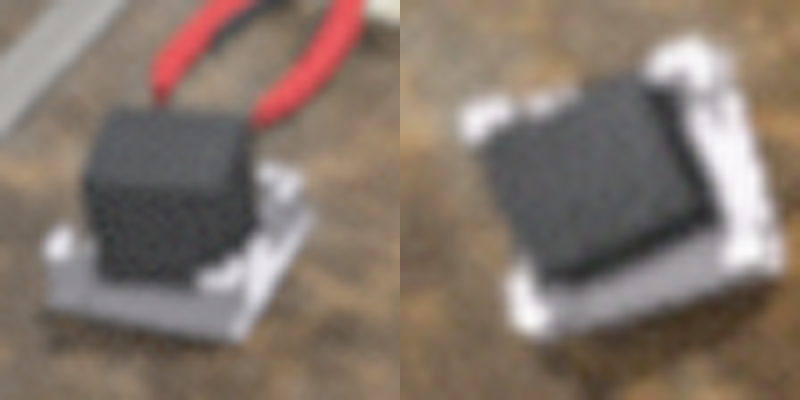

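```bash
python3 - <<'E'
s=open("h.py").read()
s=s.replace('a=cur+(a-cur+90)%180-90;ar','j1=np.degrees(np.arctan2(y,x));a=j1+(a-j1+90)%180-90;ar')
s=s.replace('print("shift"','print("jaw",round(cur,1),"->",round(a,1),"shift"')
open("h.py","w").write(s)
from h import *
go(300,212,160,27);go(474,-86,120,-22)
E
```

```text
jaw 76.2 -> 27.0 shift [-0.602  -0.6189  0.2257] turn [-0.      0.      0.5467] rows>= 5.7 j6~ 0.14
jaw 76.2 -> -22.0 shift [-1.2021 -1.2387  0.3257] turn [-0.      0.      1.0912] rows>= 11.2 j6~ 0.2
```

>>> jog_arm --series "-0.6 -0.62 0.23 0 0 0.55 1;-0.6 -0.62 0.23 0 0 0.55 1;-0.6 -0.62 0.23 0 0 0.55 1;-0.6 -0.62 0.23 0 0 0.55 1;-0.6 -0.62 0.23 0 0 0.55 1;-0.6 -0.62 0.23 0 0 0.55 1;-0.6 -0.62 0.23 0 0 0.55 1;-0.6 -0.62 0.23 0 0 0.55 1" --grip_force 40

```text
time_s: 8.85
eef_pos: [299.1, 212.2, 158.6]
ee_rot: [0.0, 0.525, 0.851, 0.0]
force: [0.1, -0.1, 0.1]
grip_width: 1.005
grip_force: 0.0
```

```bash
python3 -c "
from h import *
go(474.2,-86.2,70,-22)"
```

```text
jaw 26.7 -> -22.0 shift [-0.8631  0.0558  0.2214] turn [ 3.000e-04 -2.000e-04  5.411e-01] rows>= 5.7 j6~ 0.2
```

>>> jog_arm --series "-0.863 0.056 0.22 0 0 0.541 1;-0.863 0.056 0.22 0 0 0.541 1;-0.863 0.056 0.22 0 0 0.541 1;-0.863 0.056 0.22 0 0 0.541 1;-0.863 0.056 0.22 0 0 0.541 1;-0.863 0.056 0.22 0 0 0.541 1;-0.863 0.056 0.22 0 0 0.541 1;-0.863 0.056 0.22 0 0 0.541 1;-0.863 0.056 0.28 0 0 0.541 1;-0.863 0.056 0.34 0 0 0.541 1;-0.863 0.056 0.34 0 0 0.541 1;-0.863 0.056 0.34 0 0 0.541 -1;-0.863 0.056 0.34 0 0 0.541 -1;-0.863 0.056 0.34 0 0 0.541 -1;-0.863 0.056 0.34 0 0 0.541 -1;-0.863 0.056 0.34 0 0 0.541 -1;-0.863 0.056 0.34 0 0 0.541 -1;-0.863 0.056 0.34 0 0 0.541 -1" --grip_force 40

```text
time_s: 11.1
eef_pos: [474.6, -86.6, 23.0]
ee_rot: [0.0, 0.829, 0.559, 0.0]
force: [-1.0, 2.2, 7.0]
grip_width: 0.34
grip_force: 40.0
```

```bash
python3 - <<'E'
from h import *
print(sense()["grip_width"]*85)
c=capture("scene");cv2.imwrite("pics/g1.png",cv2.resize(c["img"][120:300,180:396,::-1],None,fx=3,fy=3))
go(474,-86,120,-22);go(596.5,-26.8,120,3.1)
E
```

```text
28.933333875103802
jaw -22.0 -> -22.0 shift [ 0.0008 -0.0017 -0.2423] turn [ 0.0006 -0.      0.0002] rows>= 1.6 j6~ 0.2
jaw -22.0 -> 3.1 shift [ 0.2527  0.2269 -0.2421] turn [ 6.000e-04  1.000e-04 -2.787e-01] rows>= 2.7 j6~ -0.1
```

View pics/g1.png

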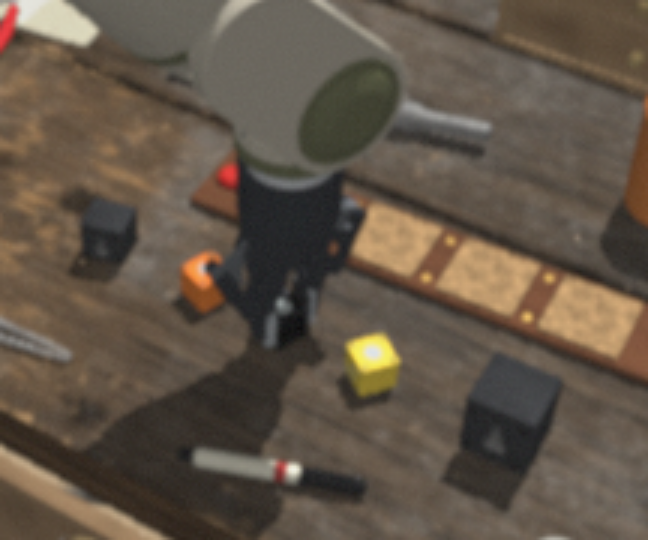

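>>> jog_arm --series "0 0 -0.1 0 0 0 -1;0 0 -0.16 0 0 0 -1;0.12 0.11 -0.16 0 0 -0.12 -1;0.253 0.227 -0.16 0 0 -0.279 -1;0.253 0.227 -0.16 0 0 -0.279 -1;0.253 0.227 -0.16 0 0 -0.279 -1;0.253 0.227 -0.1 0 0 -0.279 -1;0.253 0.227 -0.1 0 0 -0.279 -1"

```text
time_s: 12.15
eef_pos: [594.7, -27.0, 61.0]
ee_rot: [-0.002, 0.688, 0.725, -0.001]
force: [0.3, 1.1, -1.0]
grip_width: 0.344
grip_force: 40.6
```

```bash
python3 - <<'E'
from h import *
print(sense()["grip_width"]*85)
go(596.5,-26.8,34.5,3.1)
E
```

```text
29.19878491052081
jaw 3.0 -> 3.1 shift [0.0002 0.0048 0.0663] turn [-0.0025 -0.0007 -0.001 ] rows>= 0.4 j6~ -0.1
```

>>> jog_arm --series "0 0.005 0.04 0 0 0 -1;0 0.005 0.058 0 0 0 -1;0 0.005 0.066 0 0 0 -1;0 0.005 0.066 0 0 0 -1;0 0.005 0.066 0 0 0 -1;0 0.005 0.066 0 0 0 1;0 0.005 0.066 0 0 0 1;0 0.005 0.066 0 0 0 1;0 0.005 0.066 0 0 0 1;0 0.005 -0.08 0 0 0 1;0 0.005 -0.1 0 0 0 1;0 0.005 -0.1 0 0 0 1"

```text
time_s: 13.65
eef_pos: [598.4, -26.6, 102.4]
ee_rot: [0.0, 0.688, 0.726, 0.0]
force: [-0.2, -0.9, -0.0]
grip_width: 1.003
grip_force: 0.0
```

```bash
python3 - <<'E'
from h import *
go(475.9,78.6,80,14.7);go(475.9,78.6,26,14.7)
E
```

```text
jaw 3.1 -> 14.7 shift [ 0.2793 -0.2915  0.0559] turn [ 0.0004  0.0002 -0.1286] rows>= 2.6 j6~ -0.09
jaw 3.1 -> 14.7 shift [ 0.2794 -0.2916  0.1909] turn [ 0.0004  0.0002 -0.1286] rows>= 2.9 j6~ -0.09
```

>>> jog_arm --series "0.28 -0.292 0.05 0 0 -0.129 1;0.28 -0.292 0.05 0 0 -0.129 1;0.28 -0.292 0.05 0 0 -0.129 1;0.28 -0.292 0.05 0 0 -0.129 1;0.28 -0.292 0.05 0 0 -0.129 1;0.28 -0.292 0.12 0 0 -0.129 1;0.28 -0.292 0.19 0 0 -0.129 1;0.28 -0.292 0.19 0 0 -0.129 1;0.28 -0.292 0.19 0 0 -0.129 -1;0.28 -0.292 0.19 0 0 -0.129 -1;0.28 -0.292 0.19 0 0 -0.129 -1;0.28 -0.292 0.19 0 0 -0.129 -1;0.28 -0.292 0.19 0 0 -0.129 -1;0.28 -0.292 0.19 0 0 -0.129 -1;0.28 -0.292 0.19 0 0 -0.129 -1" --grip_force 60

```text
time_s: 15.52
eef_pos: [476.4, 78.8, 27.3]
ee_rot: [0.001, 0.611, 0.792, 0.001]
force: [0.3, -0.3, 6.3]
grip_width: 0.387
grip_force: 60.8
```

```bash
cat > chk.py <<'E'
from h import *
import sys
# refit named dies with free size at guess: name x y z
def refit(name,x,y,z,deg,size=None):
    cs=[];ms=[]
    for n in("scene","top"):
        M=[]
        for k in range(3):
            c=capture(n);g=proj(c,[[x,y,z+DIM[name][2]*.6]])[0][::-1]
            M+=[a["region"] for a in regions_of(name,c) if np.hypot(*(np.array(a["point"])-g))<9][:1]
        if M: cs.append(c);ms.append(np.mean(M,0)>=.5)
    w=size or DIM[name][0]*.85
    D=DIM[name]
    r=fit(cs,ms,lambda p:[box((p[3],p[3]*D[1]/D[0],D[2]),p[0],p[1],z,p[2])],[[x,y,np.radians(deg),w]],[6,6,.2,3])
    print(name,len(ms),np.round(r.x,2),"deg",round(np.degrees(r.x[2]),1),"cost",round(r.fun,3));return r,cs
E
python3 - <<'E'
from h import *
print(sense()["grip_width"]*85)
go(601,-111.7,26+12.5,3.1)
E
```

```text
32.88018765898664
jaw 14.7 -> 3.1 shift [-0.5399  0.1801 -0.0273] turn [0.0014 0.0003 0.1293] rows>= 3.6 j6~ -0.24
```

>>> jog_arm --series "0 0 -0.12 0 0 0 -1;0 0 -0.2 0 0 0 -1;-0.25 0.08 -0.2 0 0 0.06 -1;-0.54 0.18 -0.2 0 0 0.129 -1;-0.54 0.18 -0.2 0 0 0.129 -1;-0.54 0.18 -0.2 0 0 0.129 -1;-0.54 0.18 -0.1 0 0 0.129 -1;-0.54 0.18 -0.1 0 0 0.129 -1;-0.54 0.18 -0.1 0 0 0.129 -1;-0.54 0.18 -0.1 0 0 0.129 -1;-0.54 0.18 -0.1 0 0 0.129 -1"

```text
time_s: 16.9
eef_pos: [600.5, -111.6, 67.4]
ee_rot: [0.001, 0.687, 0.726, 0.0]
force: [-0.2, -0.3, -3.5]
grip_width: 0.389
grip_force: 61.7
```

```bash
python3 - <<'E'
from h import *
print(sense()["grip_width"]*85,sense()["eef_pos"])
go(601,-111.7,38.8,3.1)
E
```

```text
33.05433342469991 [ 600.54906188 -111.56351763   67.36906658]
jaw 3.1 -> 3.1 shift [-0.0004  0.001   0.0714] turn [0.0009 0.0004 0.0005] rows>= 0.5 j6~ -0.24
```

>>> jog_arm --series "0 0.001 0.05 0 0 0 -1;0 0.001 0.066 0 0 0 -1;0 0.001 0.071 0 0 0 -1;0 0.001 0.071 0 0 0 -1;0 0.001 0.071 0 0 0 -1;0 0.001 0.071 0 0 0 1;0 0.001 0.071 0 0 0 1;0 0.001 0.071 0 0 0 1;0 0.001 0.071 0 0 0 1;0 0.001 -0.08 0 0 0 1;0 0.001 -0.13 0 0 0 1;0 0.001 -0.13 0 0 0 1;0 0.001 -0.13 0 0 0 1"

```text
time_s: 18.52
eef_pos: [600.0, -111.5, 116.9]
ee_rot: [-0.001, 0.688, 0.726, -0.0]
force: [0.1, 0.5, -0.0]
grip_width: 0.999
grip_force: 0.0
```

```bash
python3 - <<'E'
from h import *
go(474.3,-274.0,100,1.5);go(474.3,-274,40,1.5)
E
```

```text
jaw 3.1 -> 1.5 shift [-0.3887 -0.3358  0.0425] turn [-0.0013 -0.0006  0.018 ] rows>= 3.3 j6~ -0.55
jaw 3.1 -> 1.5 shift [-0.3888 -0.3355  0.1925] turn [-0.0013 -0.0006  0.018 ] rows>= 3.5 j6~ -0.55
```

>>> jog_arm --series "-0.389 -0.336 0.04 0 0 0.018 1;-0.389 -0.336 0.04 0 0 0.018 1;-0.389 -0.336 0.04 0 0 0.018 1;-0.389 -0.336 0.04 0 0 0.018 1;-0.389 -0.336 0.04 0 0 0.018 1;-0.389 -0.336 0.04 0 0 0.018 1;-0.389 -0.336 0.12 0 0 0.018 1;-0.389 -0.336 0.192 0 0 0.018 1;-0.389 -0.336 0.192 0 0 0.018 1;-0.389 -0.336 0.192 0 0 0.018 -1;-0.389 -0.336 0.192 0 0 0.018 -1;-0.389 -0.336 0.192 0 0 0.018 -1;-0.389 -0.336 0.192 0 0 0.018 -1;-0.389 -0.336 0.192 0 0 0.018 -1;-0.389 -0.336 0.192 0 0 0.018 -1" --grip_force 80

```text
time_s: 20.4
eef_pos: [475.5, -274.7, 43.1]
ee_rot: [0.001, 0.698, 0.716, 0.0]
force: [-0.6, 1.5, 6.4]
grip_width: 0.601
grip_force: 85.3
```

```bash
python3 - <<'E'
from h import *
s=sense();print(s["grip_width"]*85)
go(610.1,-281.4,s["eef_pos"][2]+11.5,3.1)
E
```

```text
51.05850194332133
jaw 1.5 -> 3.1 shift [-0.0257  0.336  -0.0281] turn [ 0.0011  0.001  -0.0176] rows>= 2.2 j6~ -0.49
```

>>> jog_arm --series "0 0 -0.12 0 0 0 -1;0 0 -0.15 0 0 0 -1;-0.026 0.18 -0.15 0 0 -0.018 -1;-0.026 0.336 -0.15 0 0 -0.018 -1;-0.026 0.336 -0.15 0 0 -0.018 -1;-0.026 0.336 -0.15 0 0 -0.018 -1;-0.026 0.336 -0.1 0 0 -0.018 -1;-0.026 0.336 -0.1 0 0 -0.018 -1;-0.026 0.336 -0.1 0 0 -0.018 -1;-0.026 0.336 -0.1 0 0 -0.018 -1;-0.026 0.336 -0.1 0 0 -0.018 -1;-0.026 0.336 -0.1 0 0 -0.018 -1"

```text
time_s: 21.9
eef_pos: [609.5, -281.3, 81.7]
ee_rot: [0.0, 0.688, 0.726, 0.0]
force: [0.1, -1.0, -4.6]
grip_width: 0.598
grip_force: 87.4
```

```bash
python3 - <<'E'
from h import *
go(610.1,-281.4,54.6,3.1)
E
```

```text
jaw 3.1 -> 3.1 shift [-0.0004  0.0013  0.0677] turn [0.0002 0.0001 0.0003] rows>= 0.4 j6~ -0.49
```

>>> jog_arm --series "0 0.001 0.05 0 0 0 -1;0 0.001 0.062 0 0 0 -1;0 0.001 0.068 0 0 0 -1;0 0.001 0.068 0 0 0 -1;0 0.001 0.068 0 0 0 -1;0 0.001 0.068 0 0 0 -1"

```text
time_s: 22.65
eef_pos: [609.9, -281.2, 54.2]
ee_rot: [-0.0, 0.688, 0.726, 0.0]
force: [-1.1, 0.2, -2.5]
grip_width: 0.589
grip_force: 87.8
```

>>> jog_arm --series "0 0 0.003 0 0 0 -1;0 0 0.003 0 0 0 -1;0 0 0.003 0 0 0 1;0 0 0.003 0 0 0 1;0 0 0.003 0 0 0 1;0 0 0.003 0 0 0 1;0 0 -0.1 0 0 0 1;0 0 -0.2 0 0 0 1;0 0 -0.25 0 0 0 1;0 0 -0.25 0 0 0 1"

```text
time_s: 23.9
eef_pos: [610.4, -281.6, 155.8]
ee_rot: [0.002, 0.688, 0.726, 0.0]
force: [0.6, 0.0, 0.0]
grip_width: 0.995
grip_force: 0.0
```

```bash
python3 - <<'E'
from h import *
go(513.3,293.1,150,25);go(513.3,293.1,51,25)
go(550,30,160,10)
E
```

```text
jaw 3.1 -> 25.0 shift [ 1.4478 -0.1642  0.0112] turn [ 0.0013  0.0015 -0.2431] rows>= 9.3 j6~ 0.08
jaw 3.1 -> 25.0 shift [ 1.4483 -0.1648  0.2587] turn [ 0.0013  0.0015 -0.2431] rows>= 9.5 j6~ 0.08
jaw 3.1 -> 10.0 shift [ 0.786  -0.1083 -0.0124] turn [ 0.0015  0.0013 -0.0764] rows>= 5.1 j6~ -0.12
```

Moving clear toward the keeper, then refitting the placed dies and the keeper from there.

>>> jog_arm --series "0.78 0.3 -0.1 0 0 -0.15 1;0.78 0.3 -0.1 0 0 -0.15 1;0.78 0.3 -0.1 0 0 -0.15 1;0.78 0.3 -0.1 0 0 -0.15 1;0.78 0.3 -0.1 0 0 -0.15 1;0.78 0.3 -0.1 0 0 -0.15 1;0.78 0.3 -0.1 0 0 -0.15 1;0.78 0.3 -0.1 0 0 -0.15 1"

```text
time_s: 24.9
eef_pos: [712.3, 35.6, 193.1]
ee_rot: [-0.001, 0.598, 0.802, -0.001]
force: [0.3, 0.3, 0.3]
grip_width: 0.999
grip_force: 0.0
```

```bash
python3 - <<'E'
from h import *
print(sense()["eef_pos"])
go(513.3,293.1,120,25);go(513.3,293.1,51,25)
E
```

```text
[712.34679439  35.61300671 193.09337116]
jaw 16.6 -> 25.0 shift [ 0.7588 -0.2932  0.1835] turn [-0.0011 -0.0003 -0.0938] rows>= 5.3 j6~ 0.08
jaw 16.6 -> 25.0 shift [ 0.7587 -0.2929  0.356 ] turn [-0.0011 -0.0003 -0.0938] rows>= 5.7 j6~ 0.08
```

>>> jog_arm --series "0.759 -0.293 0.14 0 0 -0.094 1;0.759 -0.293 0.14 0 0 -0.094 1;0.759 -0.293 0.14 0 0 -0.094 1;0.759 -0.293 0.14 0 0 -0.094 1;0.759 -0.293 0.14 0 0 -0.094 1;0.759 -0.293 0.14 0 0 -0.094 1;0.759 -0.293 0.14 0 0 -0.094 1;0.759 -0.293 0.14 0 0 -0.094 1;0.759 -0.293 0.14 0 0 -0.094 1;0.759 -0.293 0.14 0 0 -0.094 1"

```text
time_s: 26.15
eef_pos: [514.1, 293.5, 138.3]
ee_rot: [0.0, 0.537, 0.843, 0.0]
force: [-0.1, 0.3, 0.3]
grip_width: 1.0
grip_force: 0.0
```

```bash
python3 - <<'E'
from chk import *
B=[]
for n,x,y,s in(("small_die",598,-26.8,29),("medium_die",601,-111.7,33),("large_die",610,-281.4,51)):
    r,cs=refit(n,x,y,11,3,s);B.append(box((r.x[3],)*2+(DIM[n][2],),r.x[0],r.x[1],11,r.x[2]))
e=np.array([-np.sin(.0535),np.cos(.0535)])
P=[box(DIM["pad"],*(np.array([603.3,-154.1])+e*85*k),8,.0535) for k in(1.5,.5,-.5,-1.5)]
c,t=capture("scene"),capture("top")
T=[]
for c,(r0,r1,q0,q1) in((c,(120,270,130,396)),(t,(150,250,120,386))):
    im=cv2.resize(c["img"][r0:r1,q0:q1,::-1],None,fx=3,fy=3,interpolation=cv2.INTER_CUBIC)
    draw(c,im,B+P,np.array([q0,r0]),3);T.append(im)
cv2.imwrite("pics/v2.png",np.vstack([T[0],T[1][30:180]]))
go(513.3,293.1,51,25)
E
```

```text
small_die 2 [ 5.9744e+02 -2.5860e+01  1.0000e-02  2.8450e+01] deg 0.6 cost 0.173
medium_die 2 [ 6.0008e+02 -1.1271e+02  7.0000e-02  3.3270e+01] deg 4.0 cost 0.172
large_die 2 [ 6.0891e+02 -2.8074e+02  2.0000e-02  4.9510e+01] deg 1.0 cost 0.111
jaw 25.1 -> 25.0 shift [-0.0023 -0.0018  0.2182] turn [-0.     -0.      0.0009] rows>= 1.4 j6~ 0.08
```

View pics/v2.png

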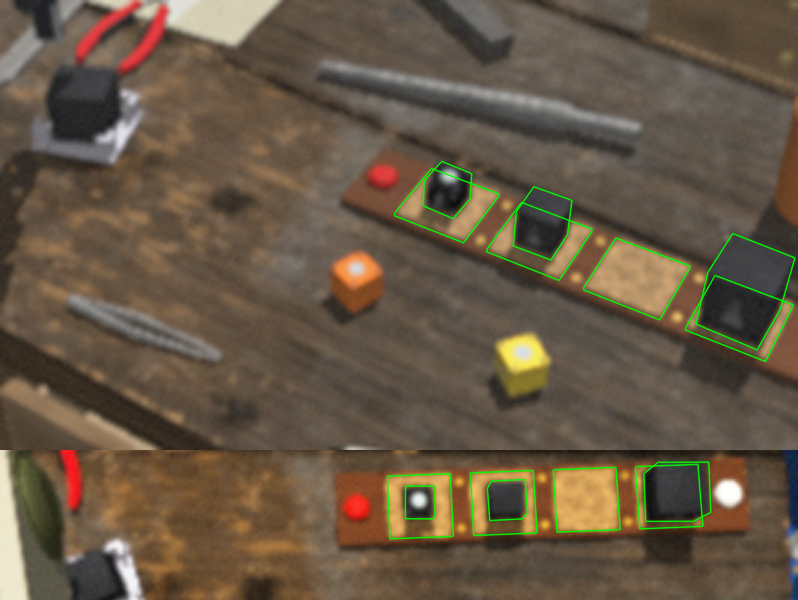

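All three placed dies sit within about 1 mm of their pad centres. Next is the kept die.

>>> jog_arm --series "-0.002 -0.002 0.12 0 0 0 1;-0.002 -0.002 0.2 0 0 0 1;-0.002 -0.002 0.218 0 0 0 1;-0.002 -0.002 0.218 0 0 0 1;-0.002 -0.002 0.218 0 0 0 1;-0.002 -0.002 0.218 0 0 0 0;-0.002 -0.002 0.218 0 0 0 -0.2;-0.002 -0.002 0.218 0 0 0 -1;-0.002 -0.002 0.218 0 0 0 -1;-0.002 -0.002 0.218 0 0 0 -1;-0.002 -0.002 0.218 0 0 0 -1;-0.002 -0.002 0.218 0 0 0 -1" --grip_force 70

```text
time_s: 29.55
eef_pos: [513.7, 293.3, 51.9]
ee_rot: [0.0, 0.537, 0.844, 0.001]
force: [-0.2, -1.0, 6.5]
grip_width: 0.523
grip_force: 74.0
```

```bash
python3 -c "
from h import *
s=sense();print(s['grip_width']*85,s['wrist_torque'])"
```

```text
44.45954339673212 [-0.05397092  0.17281155  0.0353428 ]
```

Grip is 44.5 mm wide with no sideways load. Lifting straight up.

>>> jog_arm --series "0 0 -0.03 0 0 0 -1;0 0 -0.06 0 0 0 -1;0 0 -0.09 0 0 0 -1;0 0 -0.12 0 0 0 -1;0 0 -0.16 0 0 0 -1;0 0 -0.22 0 0 0 -1;0 0 -0.22 0 0 0 -1;0 0 -0.22 0 0 0 -1;0 0 -0.22 0 0 0 -1"

```text
time_s: 30.68
eef_pos: [512.7, 293.0, 138.1]
ee_rot: [-0.001, 0.537, 0.844, -0.001]
force: [-0.9, -1.1, -4.5]
grip_width: 0.522
grip_force: 73.0
```

```bash
python3 -c "
from h import *
s=sense();print(s['grip_width']*85)
go(560,30,165,10);go(605.6,-196.5,140,3.1)"
```

```text
44.389441379929316
jaw 25.1 -> 10.0 shift [-0.6456 -0.1718 -0.0672] turn [-0.0012 -0.      0.1675] rows>= 4.3 j6~ -0.12
jaw 25.1 -> 3.1 shift [-1.2068 -0.3084 -0.0046] turn [-1.200e-03  1.000e-04  2.442e-01] rows>= 8.0 j6~ -0.37
```

>>> jog_arm --series "-0.646 -0.172 -0.067 0 0 0.167 -1;-0.646 -0.172 -0.067 0 0 0.167 -1;-0.646 -0.172 -0.067 0 0 0.167 -1;-0.646 -0.172 -0.067 0 0 0.167 -1;-0.646 -0.172 -0.067 0 0 0.167 -1;-0.646 -0.172 -0.067 0 0 0.167 -1;-0.646 -0.172 -0.067 0 0 0.167 -1"

```text
time_s: 31.55
eef_pos: [560.0, 31.3, 165.4]
ee_rot: [-0.001, 0.642, 0.767, -0.0]
force: [0.8, -0.2, -4.4]
grip_width: 0.524
grip_force: 73.4
```

```bash
python3 -c "
from h import *
go(605.6,-196.5,150,3.1);go(605.6,-196.5,90,3.1)"
```

```text
jaw 10.1 -> 3.1 shift [-0.5808  0.012   0.0381] turn [-0.0006 -0.0005  0.0781] rows>= 3.7 j6~ -0.37
jaw 10.1 -> 3.1 shift [-0.5809  0.0122  0.1881] turn [-0.0006 -0.0005  0.0781] rows>= 3.9 j6~ -0.37
```

>>> jog_arm --series "-0.581 0.012 0.038 0 0 0.078 -1;-0.581 0.012 0.038 0 0 0.078 -1;-0.581 0.012 0.038 0 0 0.078 -1;-0.581 0.012 0.038 0 0 0.078 -1;-0.581 0.012 0.038 0 0 0.078 -1;-0.581 0.012 0.038 0 0 0.078 -1;-0.581 0.012 0.12 0 0 0.078 -1;-0.581 0.012 0.188 0 0 0.078 -1;-0.581 0.012 0.188 0 0 0.078 -1;-0.581 0.012 0.188 0 0 0.078 -1;-0.581 0.012 0.188 0 0 0.078 -1;-0.581 0.012 0.188 0 0 0.078 -1"

```text
time_s: 33.05
eef_pos: [606.0, -198.0, 91.6]
ee_rot: [0.001, 0.688, 0.726, 0.0]
force: [-0.6, -0.7, -5.4]
grip_width: 0.521
grip_force: 73.4
```

```bash
python3 -c "
from h import *
go(605.6,-196.5,59.2,3.1)"
```

```text
jaw 3.0 -> 3.1 shift [ 0.0039 -0.0009  0.0809] turn [ 0.0007  0.0004 -0.0007] rows>= 0.5 j6~ -0.37
```

>>> jog_arm --series "0.003 0 0.05 0 0 0 -1;0.003 0 0.07 0 0 0 -1;0.003 0 0.079 0 0 0 -1;0.003 0 0.079 0 0 0 -1;0.003 0 0.079 0 0 0 -1;0.003 0 0.079 0 0 0 -1;0.003 0 0.079 0 0 0 -1"

```text
time_s: 33.92
eef_pos: [605.7, -196.8, 59.2]
ee_rot: [0.0, 0.688, 0.726, 0.0]
force: [0.4, -0.3, -5.4]
grip_width: 0.521
grip_force: 73.6
```

Still carrying the full weight, so I'll lower a little more.

>>> jog_arm --series "0 0 0.002 0 0 0 -1;0 0 0.003 0 0 0 -1;0 0 0.003 0 0 0 -1;0 0 0.003 0 0 0 -1"

```text
time_s: 34.42
eef_pos: [605.7, -196.9, 58.9]
ee_rot: [0.0, 0.688, 0.726, -0.0]
force: [-4.2, 2.2, 5.0]
grip_width: 0.521
grip_force: 74.9
```

Contact. Releasing, rising and withdrawing.

>>> jog_arm --series "0 0 0 0 0 0 1;0 0 0 0 0 0 1;0 0 0 0 0 0 1;0 0 0 0 0 0 1;0 0 -0.1 0 0 0 1;0 0 -0.2 0 0 0 1;0 0 -0.3 0 0 0 1;0 0 -0.4 0 0 0 1;0.3 -0.1 -0.4 0 0 0 1;0.6 -0.2 -0.4 0 0 0 1;0.8 -0.3 -0.4 0 0 0 1;0.8 -0.3 -0.4 0 0 0 1;0.8 -0.3 -0.4 0 0 0 1;0.8 -0.3 -0.4 0 0 0 1"

```text
time_s: 36.17
eef_pos: [467.5, 118.7, 218.2]
ee_rot: [0.0, 0.687, 0.726, 0.0]
force: [1.3, -0.7, 0.5]
grip_width: 0.997
grip_force: 0.0
```

```bash
python3 - <<'E'
from chk import *
B=[]
e=np.array([-np.sin(.0535),np.cos(.0535)])
C=[np.array([603.3,-154.1])+e*85*k for k in(1.5,.5,-.5,-1.5)]
for n,p,s in zip(("small_die","medium_die","kept_die","large_die"),C,(29,33,45,51)):
    r,cs=refit(n,*p,11,3,s);print(np.round(r.x[:2]-p,1));D=DIM[n]
    B.append(box((r.x[3],r.x[3]*D[1]/D[0],D[2]),r.x[0],r.x[1],11,r.x[2]))
P=[box(DIM["pad"],*p,8,.0535) for p in C]
T=[]
for n,(r0,r1,q0,q1) in(("scene",(120,270,130,396)),("top",(150,250,120,386))):
    c=capture(n);im=cv2.resize(c["img"][r0:r1,q0:q1,::-1],None,fx=3,fy=3,interpolation=cv2.INTER_CUBIC)
    draw(c,im,P,np.array([q0,r0]),3);T.append(im)
cv2.imwrite("pics/v3.png",np.vstack([T[0],T[1][30:180]]))
E
```

```text
small_die 2 [ 5.9801e+02 -2.5580e+01  5.0000e-02  2.8640e+01] deg 2.7 cost 0.279
[1.5 1.2]
medium_die 2 [ 6.0008e+02 -1.1241e+02  6.0000e-02  3.3100e+01] deg 3.6 cost 0.214
[-0.9 -0.7]
kept_die 2 [ 6.0499e+02 -1.9759e+02  2.0000e-02  4.4760e+01] deg 1.0 cost 0.119
[-0.6 -1. ]
large_die 2 [ 6.0870e+02 -2.8081e+02  3.0000e-02  4.9800e+01] deg 1.8 cost 0.11
[-1.4  0.6]
```

View pics/v3.png

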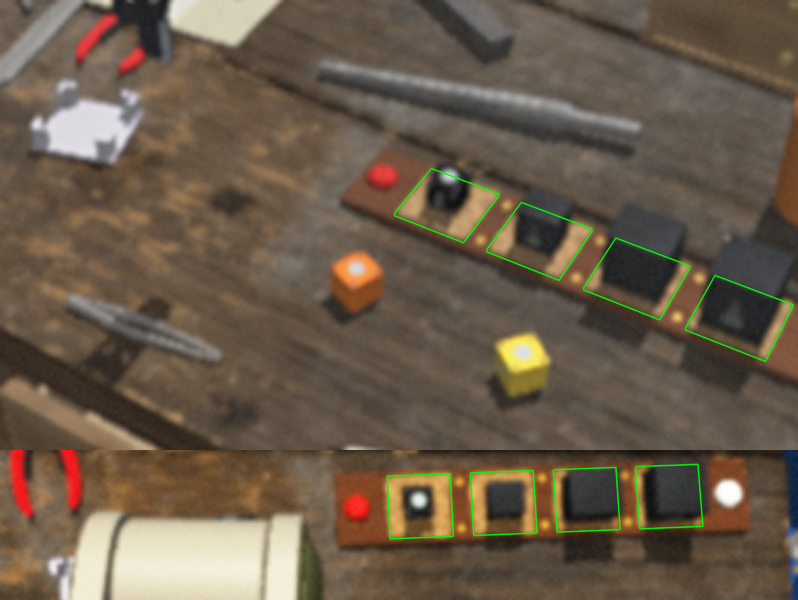

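All four dies stand upright on their own pads in order of size, within 2 mm of centre. The keeper is empty, the look-alikes are untouched, and the arm is clear.

```bash
python3 -c "
from rig import *
print(finish_job())"
```

```text
the job is handed in; nothing more can be done
None
```

The job is handed in: all four dies stand upright and released on the rail, smallest next to the red plug and largest farthest from it, each within about 2 mm of its pad centre by camera.

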